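# Close up the tea chest

### The job

The wooden tea chest has been left open: push both of its drawers fully home and push its hinged lid down flush, using only the fingertips or the outside of the fingers. Do it gently, without slamming anything, pulling a drawer or raising the lid further open, and leave the jars, the mug, the tumbler and the tin standing where they are.

Things in the scene. Friction and masses are not known exactly. Their poses are not given: they have to be found in the camera images.
- tea_chest: light-wood tea chest, 142 x 264 x 90 mm (x, y, z, shut), darker lid and drawer fronts, on rubber feet; it cannot shift. Origin: centre of its underside, on the worktop; +x to its back (away from the robot), +y to its left, z up. Walls 8 mm, rim under the lid 80 mm high. On top, under the lid, an open compartment of upright coloured tea sachets; below it two drawers side by side.
- chest_lid (a joint): lid: flat board 142 mm deep, 264 wide, 9 thick, hinged along the chest's back top edge (see lid_hinge), closing forward and down. In rad: 0 flush on the chest (hard stop), growing as it opens upward; starts 0.85 to 1.1. The hinge is stiff (0.25 N m friction): the lid stays where it is left and must be pushed all the way down, with 2 to 4 N on its outer (upper, back) face.
- lid_edge (a point): middle of the lid's free (front) edge, on its outer face; 142 mm along the board from the hinge line and 9 mm off the board's inner face; moves with the lid.
- lid_hinge (a point): middle of the lid's hinge line (the lower back edge of the lid board), fixed to the chest: 70 mm behind its origin and 81 mm above the worktop. The hinge axis is the chest's y. Axes as the chest's.
- drawer_left (a joint): the left drawer seen from the robot: front panel 127 mm wide, 10 to 78 mm above the worktop, with a brass button knob (16 mm across, standing 12 mm out, its middle 24 mm above the worktop). In m: 0 fully home (hard stop), growing as it slides out towards the chest's -x; starts 0.025 to 0.06, travel 0.10. Friction about 2 N; it stays where it is left.
- drawer_right (a joint): the right drawer seen from the robot: front panel 127 mm wide, 10 to 78 mm above the worktop, with a brass button knob (16 mm across, standing 12 mm out, its middle 24 mm above the worktop). In m: 0 fully home (hard stop), growing as it slides out towards the chest's -x; starts 0.025 to 0.06, travel 0.10. Friction about 2 N; it stays where it is left.
- drawer_left_front (a point): point on the left drawer's front face, midway across its width, 60 mm above the worktop (above the knob): a good place to push, along the chest's +x. Moves with the drawer. With the drawer home it lies, in the chest's frame, at x = -70 mm and y = +66 mm.
- drawer_right_front (a point): point on the right drawer's front face, midway across its width, 60 mm above the worktop (above the knob): a good place to push, along the chest's +x. Moves with the drawer. With the drawer home it lies, in the chest's frame, at x = -70 mm and y = -66 mm.
- honey_jar: bystander: squat glass jar with a grey screw cap, 66 x 72 x 102 mm, standing just left of the chest; origin at the centre of its underside, z up.
- spice_jar: bystander: slim spice jar with a dark cap, 41 mm across, 105 mm high, standing just right of the chest; origin at the centre of its underside, z up.
- mug: bystander: white patterned mug, 82 x 114 x 91 mm with its handle, behind the chest; origin at the centre of its underside, z up.
- tumbler: bystander: clear glass tumbler, 81 mm across, 93 mm high, behind the chest; origin at the centre of its underside, z up.
- tin: bystander: low green-and-white food tin, 76 mm across, 58 mm high, to the right of the chest, nearer the robot; origin at the centre of its underside, z up.

How it is judged (in metres and radians):
At the end, for the whole second after the job is handed in: lid within 0.04 rad of flush, both drawers within 3 mm of fully home, all three at rest (value of joint chest_lid below 0.04 rad and value of joint each of drawer_left, drawer_right below 0.003 m and velocity of joint chest_lid between -0.02 and 0.02 rad/s and velocity of joint drawer_left between -0.02 and 0.02 m/s and velocity of joint drawer_right between -0.02 and 0.02 m/s); the robot touches nothing.
It fails at once if a jar, the mug, the tumbler or the tin is knocked, shoved or lifted (moved over 15 mm or tipped over 0.3 rad) (distance of any of honey_jar, spice_jar, mug, tumbler, tin from where it was at the start of the episode above 0.015 m or angle between any of honey_jar, spice_jar, mug, tumbler, tin's own z axis and vertical above 0.3 rad).
It fails at once if a drawer is pulled further open (beyond 75 mm) or the lid raised further (beyond 1.3 rad) (value of joint any of drawer_left, drawer_right above 0.075 m or value of joint chest_lid above 1.3 rad).
It fails at once if the lid (faster than 3 rad/s) or a drawer (faster than 0.4 m/s) is slammed (velocity of joint chest_lid below -3 rad/s or velocity of joint any of drawer_left, drawer_right below -0.4 m/s).
It fails at once if the robot bears on the chest, its lid or a drawer with over 80 N (contact force between any of the arm, the fingers and tea_chest above 80 N).
It also fails if it takes over 48 s, if anything falls off the work surface, if the arm or the gripper's body presses on something with over 40 N, if the wrist force passes 120 N, or if a joint passes its speed limit or range.

### The arm

A 6-joint arm with a two-finger parallel gripper is mounted at the origin on a cart in front of the work surface, level with it; the furniture and walls round the work are solid. World frame = base frame: x ahead of the robot, y to its left, z up, the work surface at z = 0. Lengths are in mm, angles in rad, forces in N, time in s.
With the tool pointing down it reaches from about 350 to 975 mm from the base axis. Payload 7.1 kg.
Tool frame: the origin (TCP) lies midway between the tips of the shut fingers; the grasp point (between the pads) lies ctrl.grip_point_offset behind it (ctrl.grip_point_offset is the distance from the TCP to the grasp point, in mm); z points along the fingers, y is the line along which they close (so a half turn about z gives the same grasp; the last joint's range is limited). The gripper opens to 88 mm and grips with 3 to 60 N. Pads are 20 mm wide; open, the fingers measure 115 mm over their backs; the gripper's body (75 mm by 178 mm) begins 61 mm behind the grasp point.
Start: joints at [-1.347, 0.423, 1.63, -0, 1.089, -0.019], TCP at [150.283, -606.646, 222.675] pointing down, gripper open.
Joint ranges: [-3, 3], [-0.9, 2.11], [0.09, 2.58], [-1.31, 4.45], [0.11, 2.69], [-2.54, 2.54]. Speed limits (rad/s): [2.39, 2.39, 3.01, 3.14, 3.14, 3.14].

### API

Orientations are given as a rotation vector (axis times angle).
In Python, from workcell import ctrl gives the robot as it stands.
- The arm moves only by the tool apply_moves, never from a script. Its argument "targets" is a list of rows, each an object of numbers: "tx", "ty", "tz": the shift along the world's x, y, z in m; "spin": the turn about the world's z in degrees. In form: [{"tx": .., "ty": .., "tz": .., "spin": ..}, ...]. A call has exactly 8 rows; each row is the pose to reach, as a shift and turn from the pose commanded when the call began; what a row does not reach only later rows make up. A row lasts 1/10 s, in which the tool goes at most 50 mm and 8.59 degrees, less where a joint would pass 70% of its speed; a pose out of reach is approached as far as the arm can. A call with a gripper value outside its range is refused whole. "gripper" is the closure, from -1 (fully open) to 1 (shut), set as the call begins (left out, the last holds). The fingers move at their own pace and stop on an object; the grip force is fixed at half the most. Time passes only in rows, so rows that repeat a pose let the fingers close, or fill a call up. It gives the time, the measured TCP pose, the force, the opening and the grip force at its end, in the units of the state.
- ctrl.get_obs(): the state, without advancing time (a new reading comes with each control period).
- ctrl.get_image(name): name is "scene" or "top" or "wrist"; returns the picture (420x560x3 uint8, red, green, blue); there is no depth.
- ctrl.get_calibration(name): a dict with "fov_y" (degrees; the focal length in pixels is half the picture's height over the tangent of half this angle, whatever the lens; pixels are square), "cx", "cy" (the principal point, pixels), "rvec" (rotation vector, rad) and "tvec" (3), from world to camera coordinates, as OpenCV has them. Camera axes: x right, y down, z forward; pixel columns grow to the right and rows downward; lengths in mm; the calibration is good to about 2 mm. A picture is of the moment at which its call begins: read the wrist's pose just before it. get_calibration takes no time and is no camera call; for the wrist camera it gives the pose at the moment of the call.
- ctrl.close_job(): hands the job in; it is judged then, once.
Trained networks look in the newest picture that a camera, given by its name, has taken for a name from the list of things; names that differ only in an ending like _2 or _b are one class to them, and where a whole thing is asked for, a point or a joint stands for the part that bears it (a point fixed in the world has none). Each returns a list of dicts, best first, with "score" (0 to 1); they miss things now and then, are a little off and sometimes report something else, mostly with a low value. They report only what shows in the picture. A call takes as long as a camera call.
- ctrl.outline_of(name, camera): "pixels" (420x560 bool, what is visible of it) and "box" ([left, top, right, bottom] in pixels, round what is visible of it).
- ctrl.pinpoint(name, camera): "uv" ([column, row] in pixels: a listed point, or the origin of a listed thing).
The state is a dict: "t": time; "qpos": joint angles; "qvel": joint speeds; "joint_torque": joint torques, N m; "ee_pos": TCP position; "orientation": TCP orientation; "ft_force": force on the tool from outside, world axes, zero at the start; "moment": the same for the moment, N m; "width": finger opening in mm; "grasp_force": force on a finger pad.
Only numpy, scipy, OpenCV 4.12 (cv2) and the standard library are available. Lean on these libraries where they do the work, as an engineer would, in place of code of your own. Each camera call takes 0.05 s, during which the arm holds its last target. There are 200 camera calls.

## Working session

There is one attempt and no reset: what is moved stays moved. The work goes in short steps, Python scripts to look and compute and a tool call to move; the robot and the scene stay as the last step left them, time stands still between calls to the robot, and variables do not carry over. Pictures are saved under pics/ and viewed, at most 10 in all, crops included, and the job is handed in when it is done.

Besides the shell and the picture viewer there is one more tool, called after "Emit:" in YAML: its name, and indented under it one key for each argument. apply_moves: Moves the arm, as the interface text tells. Its arguments: {"type":"object","properties":{"targets":{"type":"array"},"gripper":{"type":"number"}},"required":["targets"]}

```bash
mkdir -p pics; cat > h.py <<'E'
import numpy as np, cv2
from workcell import ctrl
def cam(n):
    c=ctrl.get_calibration(n); f=210/np.tan(np.radians(c["fov_y"])/2)
    K=np.array([[f,0,c["cx"]],[0,f,c["cy"]],[0,0,1]]); R=cv2.Rodrigues(np.array(c["rvec"],float))[0]
    return K,R,np.array(c["tvec"],float).reshape(3,1)
def tri(uvs,cams):
    A=[];b=[]
    for uv,(K,R,t) in zip(uvs,cams):
        P=K@np.hstack([R,t])
        for i in (0,1):
            r=uv[i]*P[2]-P[i]; r=r/np.linalg.norm(r[:3]); A.append(r[:3]); b.append(-r[3])
    x=np.linalg.lstsq(np.array(A),np.array(b),rcond=None)[0]
    return x
def proj(p,c):
    K,R,t=c; q=K@(R@np.array(p,float).reshape(3,1)+t); return (q[:2]/q[2]).ravel()
def plane(uv,c,z):
    K,R,t=c; d=R.T@np.linalg.inv(K)@np.array([uv[0],uv[1],1.]); o=(-R.T@t).ravel()
    return o+d*(z-o[2])/d[2]
E
python3 - <<'E'
from h import *
C={n:cam(n) for n in("scene","top")}
ims=[]
for n in C:
    im=ctrl.get_image(n); cv2.imwrite(f"pics/{n}0.png",im[:,:,::-1]); 
for k in ["tea_chest","lid_edge","lid_hinge","drawer_left_front","drawer_right_front","honey_jar","spice_jar","mug","tumbler","tin"]:
    u={}
    for n in C:
        r=ctrl.pinpoint(k,n)
        if r: u[n]=r[0]["uv"]; print(k,n,np.round(u[n]),round(r[0]["score"],2), end=" ")
    if len(u)==2:
        x=tri([u[n] for n in C],list(C.values())); print(x.round(), [np.linalg.norm(proj(x,C[n])-u[n]).round(1) for n in C])
    else: print({n:plane(u[n],C[n],0).round() for n in u})
o=ctrl.get_obs(); print(o["t"],o["ee_pos"],o["orientation"],o["width"],ctrl.grip_point_offset)
E
```

```text
tea_chest scene [259. 263.] 0.9 {'scene': array([563., 243.,   0.])}
lid_edge scene [260. 166.] 0.63 lid_edge top [250. 216.] 0.62 [577. 255. 207.] [np.float64(1.2), np.float64(1.3)]
lid_hinge scene [276. 214.] 0.69 {'scene': array([710., 443.,   0.])}
drawer_left_front top [258. 280.] 0.82 {'top': array([447., 249.,   0.])}
drawer_right_front scene [263. 266.] 0.61 drawer_right_front top [311. 247.] 0.71 [522. 136.  62.] [np.float64(0.7), np.float64(0.6)]
honey_jar scene [193. 235.] 0.59 honey_jar top [174. 263.] 0.84 [481. 435.   3.] [np.float64(0.1), np.float64(0.1)]
spice_jar scene [339. 288.] 0.74 spice_jar top [331. 190.] 0.97 [654.  86.  -2.] [np.float64(0.6), np.float64(0.5)]
mug scene [287. 365.] 0.72 mug top [280. 136.] 0.94 [ 740.  229. -302.] [np.float64(44.2), np.float64(37.9)]
tumbler scene [395. 269.] 0.55 tumbler top [335. 129.] 0.67 [793.  79.  -1.] [np.float64(0.4), np.float64(0.3)]
tin scene [287. 364.] 0.76 tin top [385. 270.] 0.6 [472. -36.  -4.] [np.float64(0.6), np.float64(0.4)]
1.1 [ 150.28738914 -606.65156343  222.689912  ] [3.11844235e+00 3.80489844e-01 1.88894420e-05] 87.75688660511427 18.700000000000003
```

View pics/scene0.png

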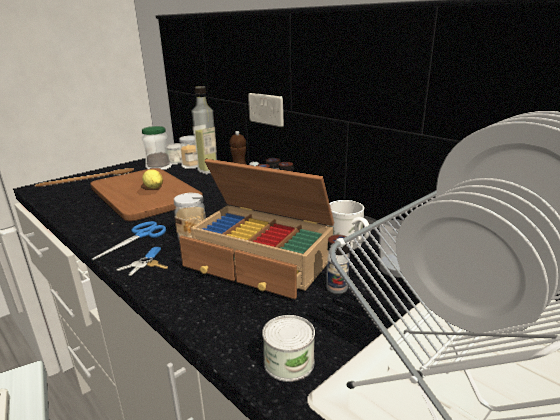

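View pics/top0.png

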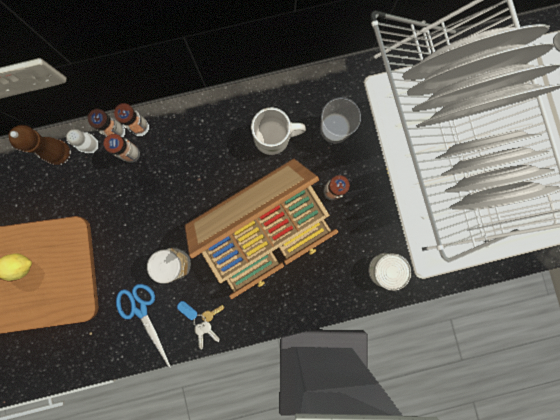

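Scene view: chest at about (255,245) with the lid open and both drawers out. Honey jar (190,215) is at its left, spice jar (338,270) at its right, tin (288,347) in front. The top view agrees, and the chest is turned about 30°. Next I'll fit a model to the points and overlay it.

```bash
cat > fit.py <<'E'
from h import *
from scipy.optimize import least_squares
def Tw(p,q):
    c,s=np.cos(p[2]),np.sin(p[2]); return np.array([p[0]+c*q[0]-s*q[1],p[1]+s*q[0]+c*q[1],q[2]])
def lidp(a,r,off,y): # closed: from hinge (70,81) forward -x
    return (70-r*np.cos(a)+off*np.sin(a), y, 81+r*np.sin(a)+off*np.cos(a))
def pts(p):
    return {"tea_chest":Tw(p,(0,0,0)),"lid_hinge":Tw(p,(70,0,81)),"lid_edge":Tw(p,lidp(p[3],142,9,0)),
     "drawer_left_front":Tw(p,(-70-p[4],66,60)),"drawer_right_front":Tw(p,(-70-p[5],-66,60))}
def fit(obs,x0):
    def f(x):
        P=pts(x); return np.concatenate([[0.01*(x[3]-.97)*100,0.02*(x[4]-42),.02*(x[5]-42)]]+[proj(P[k],c)-uv for k,uv,c in obs])
    return least_squares(f,x0,loss="soft_l1")
E
python3 - <<'E'
from fit import *
obs=[]
for n in("scene","top"):
    c=cam(n); im=ctrl.get_image(n)
    for k in ["tea_chest","lid_edge","lid_hinge","drawer_left_front","drawer_right_front"]:
        for r in ctrl.pinpoint(k,n)[:1]:
            if r["score"]>.4: obs.append((k,r["uv"],c))
r=fit(obs,[560,230,-.5,1,40,40]); p=r.x; print(p.round(3))
P=pts(p)
for k,uv,c in obs: print(k,np.round(uv),(proj(P[k],c)-uv).round(1))
S=4
out=[]
for n,(x,y,w,h) in (("scene",(170,150,180,160)),("top",(180,150,180,160))):
    c=cam(n); im=ctrl.get_image(n)[:,:,::-1]
    im=cv2.resize(im[y:y+h,x:x+w],None,fx=S,fy=S,interpolation=cv2.INTER_CUBIC)
    def L(a,b,col):
        q=[tuple(int(v) for v in (proj(Tw(p,z),c)-[x,y]+.5)*S) for z in(a,b)]; cv2.line(im,*q,col,1)
    q=[(-63,132,80),(-63,-132,80),(71,-132,80),(71,132,80)]
    for i in range(4): L(q[i],q[(i+1)%4],(255,255,0))
    q=[lidp(p[3],r,9,y_) for r,y_ in((0,132),(0,-132),(142,-132),(142,132))]
    for i in range(4): L(q[i],q[(i+1)%4],(0,255,255))
    for d,s in((p[4],1),(p[5],-1)):
        q=[(-70-d,s*66+a,z) for a,z in((-63,10),(63,10),(63,78),(-63,78))]
        for i in range(4): L(q[i],q[(i+1)%4],(0,255,0))
    cv2.imwrite(f"pics/{n}1.png",im[:600])
E
```

```text
[5.66539e+02 2.44162e+02 5.60000e-01 1.10700e+00 2.52390e+01 2.69220e+01]
tea_chest [264. 259.] [-3.6  3.2]
lid_edge [261. 167.] [-0.8 -2.5]
lid_hinge [276. 213.] [-0.   2.3]
drawer_left_front [206. 252.] [-0.2 -2.4]
drawer_right_front [262. 266.] [0.9 0.3]
tea_chest [260. 227.] [ 0.3 -1.2]
lid_edge [252. 214.] [ 0.9 -0.1]
lid_hinge [244. 199.] [-1.3 -3.2]
drawer_left_front [255. 280.] [ 1.2 -0.1]
drawer_right_front [312. 247.] [-1.4  1.2]
```

View pics/scene1.png

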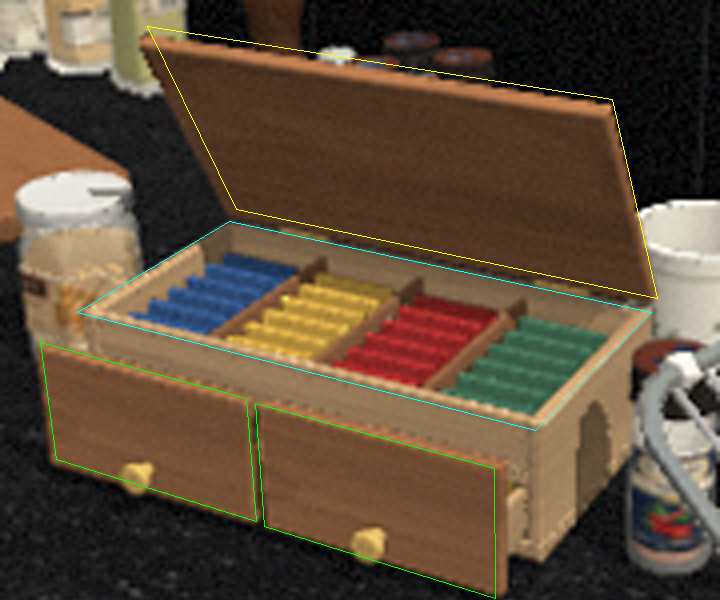

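View pics/top1.png

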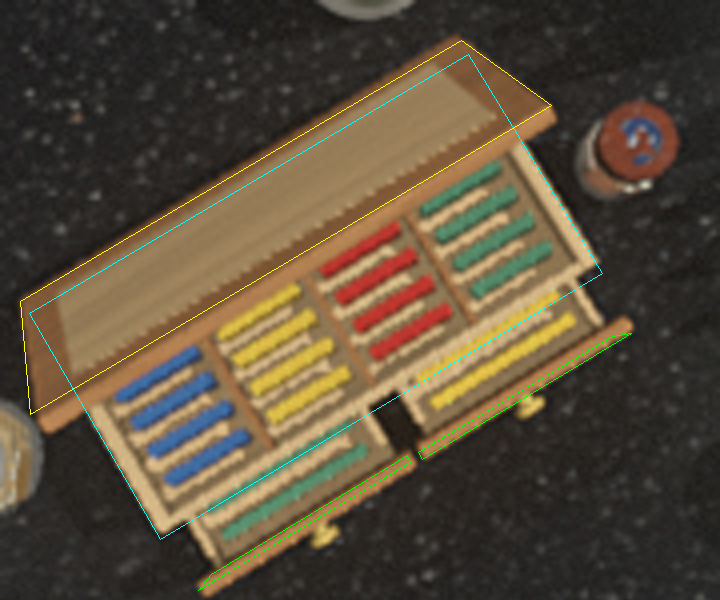

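Scene overlay: the rim and the drawer fronts fit to about 2 mm, but the lid is drawn slightly too high, so its angle is about 1.0 rad. Top overlay agrees. I'll keep the fingers open and aligned with the chest's y, so they press symmetrically on the lid and on both drawers.

Emit:
apply_moves:
  targets:
    - {"tx": 0,"ty": 0,"tz": 0.05,"spin": 0}
    - {"tx": 0.01,"ty": 0.02,"tz": 0.09,"spin": 0}
    - {"tx": 0.025,"ty": 0.05,"tz": 0.1,"spin": 0}
    - {"tx": 0.045,"ty": 0.087,"tz": 0.1,"spin": 0}
    - {"tx": 0.065,"ty": 0.125,"tz": 0.1,"spin": 0}
    - {"tx": 0.085,"ty": 0.164,"tz": 0.1,"spin": 0}
    - {"tx": 0.105,"ty": 0.202,"tz": 0.1,"spin": 0}
    - {"tx": 0.124,"ty": 0.24,"tz": 0.1,"spin": 0}
  gripper: -1

```text
t: 2.6
ee_pos: [274.8, -365.1, 322.9]
orientation: [3.118, 0.38, 0.001]
ft_force: [1.4, -0.3, -0.4]
width: 87.5
grasp_force: 0.0
```

Emit:
apply_moves:
  targets:
    - {"tx": 0.021,"ty": 0.04,"tz": 0,"spin": 2}
    - {"tx": 0.042,"ty": 0.08,"tz": 0,"spin": 5}
    - {"tx": 0.063,"ty": 0.12,"tz": 0,"spin": 8}
    - {"tx": 0.083,"ty": 0.16,"tz": 0,"spin": 11}
    - {"tx": 0.104,"ty": 0.2,"tz": 0,"spin": 14}
    - {"tx": 0.125,"ty": 0.24,"tz": 0,"spin": 16}
    - {"tx": 0.146,"ty": 0.28,"tz": 0,"spin": 18.2}
    - {"tx": 0.166,"ty": 0.32,"tz": 0,"spin": 18.2}

```text
t: 3.4
ee_pos: [440.9, -44.8, 323.0]
orientation: [3.018, 0.871, 0.001]
ft_force: [-0.3, -0.3, 1.1]
width: 87.9
grasp_force: 0.0
```

Emit:
apply_moves:
  targets:
    - {"tx": 0.021,"ty": 0.04,"tz": 0,"spin": 0}
    - {"tx": 0.042,"ty": 0.08,"tz": 0,"spin": 0}
    - {"tx": 0.063,"ty": 0.12,"tz": 0,"spin": 0}
    - {"tx": 0.083,"ty": 0.16,"tz": 0,"spin": 0}
    - {"tx": 0.104,"ty": 0.2,"tz": 0,"spin": 0}
    - {"tx": 0.125,"ty": 0.24,"tz": 0,"spin": 0}
    - {"tx": 0.146,"ty": 0.28,"tz": 0,"spin": 0}
    - {"tx": 0.164,"ty": 0.315,"tz": 0,"spin": 0}

```text
t: 4.2
ee_pos: [605.0, 270.5, 322.5]
orientation: [-3.019, -0.87, -0.0]
ft_force: [1.4, -0.4, 0.4]
width: 88.3
grasp_force: 0.0
```

```bash
python3 - <<'E'
from fit import *
obs=[]
for n in("wrist","scene","top"):
    c=cam(n); im=ctrl.get_image(n)
    if n=="wrist": cv2.imwrite("pics/w2.png",im[:,:,::-1])
    for k in ["tea_chest","lid_edge","lid_hinge","drawer_left_front","drawer_right_front"]:
        for r in ctrl.pinpoint(k,n)[:1]:
            print(n,k,np.round(r["uv"]),round(r["score"],2))
            if r["score"]>.4: obs.append((k,r["uv"],c))
r=fit(obs,[566,244,.56,1,26,26]); p=r.x; print(p.round(3))
P=pts(p)
for k,uv,c in obs: print(k,(proj(P[k],c)-uv).round(1))
e=np.array(ctrl.get_obs()["ee_pos"])
for a in (1.2,1.1,1,.8,.6,.4,.2,0): 
    q=lidp(a,125,9,0); print(a,(Tw(p,(q[0]+10,0,q[2]))-e).round())
E
```

```text
wrist tea_chest [277. 194.] 0.96
wrist lid_edge [278. 236.] 0.59
wrist lid_hinge [318. 271.] 0.59
wrist drawer_left_front [232. 270.] 0.57
wrist drawer_right_front [316. 270.] 0.68
scene tea_chest [261. 258.] 0.78
scene lid_edge [259. 166.] 0.81
scene lid_hinge [279. 213.] 0.61
scene drawer_right_front [261. 268.] 0.59
top tea_chest [261. 227.] 0.9
top lid_edge [255. 215.] 0.98
top drawer_left_front [257. 281.] 0.63
[5.69215e+02 2.43830e+02 5.21000e-01 1.07600e+00 3.33550e+01 2.88000e+01]
tea_chest [0.2 2.9]
lid_edge [0.5 2.1]
lid_hinge [ -38.6 -110.5]
drawer_left_front [-0.4 -0.2]
drawer_right_front [1.2 0.1]
tea_chest [0.6 3.6]
lid_edge [ 1.7 -0.1]
lid_hinge [-0.7  2.1]
drawer_right_front [-0.6 -0.8]
tea_chest [-0.2 -2.3]
lid_edge [-0.3 -0.8]
drawer_left_front [-1.  1.]
1.2 [   2.   -3. -122.]
1.1 [  -8.   -9. -126.]
1 [ -18.  -14. -132.]
0.8 [ -36.  -25. -146.]
0.6 [ -51.  -33. -164.]
0.4 [ -62.  -40. -185.]
0.2 [ -70.  -45. -208.]
0 [ -74.  -47. -233.]
```

View pics/w2.png

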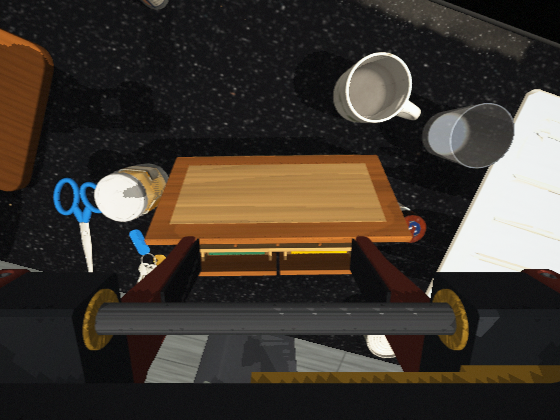

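Wrist view: the lid's free edge is level at row 240, columns 155 to 410, so the tool is square to the chest. The fingers at columns 180 and 370 lie over the lid. Now I'll descend behind the lid.

Emit:
apply_moves:
  targets:
    - {"tx": 0.003,"ty": 0.002,"tz": -0.03,"spin": 0}
    - {"tx": 0.006,"ty": 0.004,"tz": -0.06,"spin": 0}
    - {"tx": 0.01,"ty": 0.005,"tz": -0.085,"spin": 0}
    - {"tx": 0.01,"ty": 0.005,"tz": -0.1,"spin": 0}
    - {"tx": 0.01,"ty": 0.005,"tz": -0.11,"spin": 0}
    - {"tx": 0.01,"ty": 0.005,"tz": -0.115,"spin": 0}
    - {"tx": 0.01,"ty": 0.005,"tz": -0.12,"spin": 0}
    - {"tx": 0.01,"ty": 0.005,"tz": -0.12,"spin": 0}

```text
t: 5.9
ee_pos: [614.4, 273.4, 203.0]
orientation: [-3.019, -0.869, -0.001]
ft_force: [-0.5, 0.3, 0.5]
width: 87.9
grasp_force: 0.0
```

Emit:
apply_moves:
  targets:
    - {"tx": -0.003,"ty": -0.003,"tz": -0.001,"spin": 0}
    - {"tx": -0.007,"ty": -0.005,"tz": -0.002,"spin": 0}
    - {"tx": -0.011,"ty": -0.008,"tz": -0.004,"spin": 0}
    - {"tx": -0.015,"ty": -0.011,"tz": -0.006,"spin": 0}
    - {"tx": -0.02,"ty": -0.013,"tz": -0.009,"spin": 0}
    - {"tx": -0.025,"ty": -0.016,"tz": -0.011,"spin": 0}
    - {"tx": -0.029,"ty": -0.019,"tz": -0.014,"spin": 0}
    - {"tx": -0.034,"ty": -0.022,"tz": -0.017,"spin": 0}

```text
t: 6.7
ee_pos: [580.2, 251.3, 185.6]
orientation: [-3.019, -0.869, -0.001]
ft_force: [2.1, 0.8, -0.9]
width: 87.9
grasp_force: 0.8
```

Emit:
apply_moves:
  targets:
    - {"tx": -0.006,"ty": -0.004,"tz": -0.004,"spin": 0}
    - {"tx": -0.012,"ty": -0.008,"tz": -0.009,"spin": 0}
    - {"tx": -0.017,"ty": -0.011,"tz": -0.015,"spin": 0}
    - {"tx": -0.022,"ty": -0.014,"tz": -0.021,"spin": 0}
    - {"tx": -0.027,"ty": -0.016,"tz": -0.027,"spin": 0}
    - {"tx": -0.031,"ty": -0.019,"tz": -0.034,"spin": 0}
    - {"tx": -0.035,"ty": -0.021,"tz": -0.041,"spin": 0}
    - {"tx": -0.038,"ty": -0.023,"tz": -0.048,"spin": 0}

```text
t: 7.5
ee_pos: [541.8, 228.0, 137.0]
orientation: [3.019, 0.869, -0.001]
ft_force: [-0.3, -0.7, 1.8]
width: 87.9
grasp_force: 0.8
```

Emit:
apply_moves:
  targets:
    - {"tx": -0.002,"ty": -0.001,"tz": -0.006,"spin": 0}
    - {"tx": -0.004,"ty": -0.002,"tz": -0.012,"spin": 0}
    - {"tx": -0.006,"ty": -0.003,"tz": -0.018,"spin": 0}
    - {"tx": -0.008,"ty": -0.005,"tz": -0.024,"spin": 0}
    - {"tx": -0.009,"ty": -0.006,"tz": -0.029,"spin": 0}
    - {"tx": -0.01,"ty": -0.006,"tz": -0.033,"spin": 0}
    - {"tx": -0.011,"ty": -0.007,"tz": -0.037,"spin": 0}
    - {"tx": -0.012,"ty": -0.007,"tz": -0.04,"spin": 0}

```text
t: 8.3
ee_pos: [530.3, 221.3, 97.4]
orientation: [3.019, 0.869, 0.0]
ft_force: [0.9, -0.9, 1.0]
width: 87.9
grasp_force: 0.6
```

Emit:
apply_moves:
  targets:
    - {"tx": 0,"ty": 0,"tz": -0.001,"spin": 0}
    - {"tx": 0,"ty": 0,"tz": -0.002,"spin": 0}
    - {"tx": 0,"ty": 0,"tz": -0.003,"spin": 0}
    - {"tx": 0,"ty": 0,"tz": -0.004,"spin": 0}
    - {"tx": 0,"ty": 0,"tz": -0.005,"spin": 0}
    - {"tx": 0,"ty": 0,"tz": -0.006,"spin": 0}
    - {"tx": 0,"ty": 0,"tz": -0.007,"spin": 0}
    - {"tx": 0,"ty": 0,"tz": -0.007,"spin": 0}

```text
t: 9.1
ee_pos: [530.3, 221.4, 90.5]
orientation: [-3.019, -0.869, -0.0]
ft_force: [0.0, 1.0, -0.5]
width: 88.1
grasp_force: 0.0
```

Emit:
apply_moves:
  targets:
    - {"tx": 0,"ty": 0,"tz": -0.0005,"spin": 0}
    - {"tx": 0,"ty": 0,"tz": -0.001,"spin": 0}
    - {"tx": 0,"ty": 0,"tz": -0.001,"spin": 0}
    - {"tx": 0,"ty": 0,"tz": -0.0015,"spin": 0}
    - {"tx": 0,"ty": 0,"tz": -0.0015,"spin": 0}
    - {"tx": 0,"ty": 0,"tz": -0.002,"spin": 0}
    - {"tx": 0,"ty": 0,"tz": -0.002,"spin": 0}
    - {"tx": 0,"ty": 0,"tz": -0.002,"spin": 0}

```text
t: 9.9
ee_pos: [530.5, 221.5, 90.1]
orientation: [-3.019, -0.869, -0.001]
ft_force: [-5.4, -1.8, 13.9]
width: 87.8
grasp_force: 7.4
```

The lid is flush: 14 N at z = 90 and stopped. Now to the front of the drawers.

Emit:
apply_moves:
  targets:
    - {"tx": 0,"ty": 0,"tz": 0.02,"spin": 0}
    - {"tx": 0,"ty": 0,"tz": 0.04,"spin": 0}
    - {"tx": -0.02,"ty": -0.012,"tz": 0.045,"spin": 0}
    - {"tx": -0.045,"ty": -0.028,"tz": 0.045,"spin": 0}
    - {"tx": -0.07,"ty": -0.044,"tz": 0.045,"spin": 0}
    - {"tx": -0.091,"ty": -0.057,"tz": 0.04,"spin": 0}
    - {"tx": -0.091,"ty": -0.057,"tz": 0.01,"spin": 0}
    - {"tx": -0.091,"ty": -0.057,"tz": -0.02,"spin": 0}

```text
t: 10.7
ee_pos: [439.9, 164.4, 69.0]
orientation: [-3.019, -0.868, -0.006]
ft_force: [0.5, 0.2, -0.2]
width: 88.0
grasp_force: 0.0
```

Emit:
apply_moves:
  targets:
    - {"tx": 0,"ty": 0,"tz": -0.018,"spin": 0}
    - {"tx": 0.008,"ty": 0.005,"tz": -0.018,"spin": 0}
    - {"tx": 0.014,"ty": 0.009,"tz": -0.018,"spin": 0}
    - {"tx": 0.02,"ty": 0.0125,"tz": -0.018,"spin": 0}
    - {"tx": 0.026,"ty": 0.016,"tz": -0.018,"spin": 0}
    - {"tx": 0.032,"ty": 0.02,"tz": -0.018,"spin": 0}
    - {"tx": 0.037,"ty": 0.023,"tz": -0.018,"spin": 0}
    - {"tx": 0.042,"ty": 0.026,"tz": -0.018,"spin": 0}

```text
t: 11.5
ee_pos: [480.6, 190.2, 50.7]
orientation: [3.019, 0.869, -0.003]
ft_force: [-4.3, -2.3, 3.7]
width: 87.8
grasp_force: 2.3
```

Emit:
apply_moves:
  targets:
    - {"tx": 0.003,"ty": 0.002,"tz": 0,"spin": 0}
    - {"tx": 0.006,"ty": 0.004,"tz": 0,"spin": 0}
    - {"tx": 0.009,"ty": 0.0055,"tz": 0,"spin": 0}
    - {"tx": 0.011,"ty": 0.007,"tz": 0,"spin": 0}
    - {"tx": 0.013,"ty": 0.008,"tz": 0,"spin": 0}
    - {"tx": 0.0145,"ty": 0.009,"tz": 0,"spin": 0}
    - {"tx": 0.015,"ty": 0.0095,"tz": 0,"spin": 0}
    - {"tx": 0.015,"ty": 0.0095,"tz": 0,"spin": 0}

```text
t: 12.3
ee_pos: [496.3, 199.9, 50.5]
orientation: [-3.019, -0.869, 0.0]
ft_force: [-3.6, 0.6, 0.9]
width: 87.8
grasp_force: 1.5
```

Emit:
apply_moves:
  targets:
    - {"tx": 0.0005,"ty": 0.0003,"tz": 0,"spin": 0}
    - {"tx": 0.001,"ty": 0.0006,"tz": 0,"spin": 0}
    - {"tx": 0.0015,"ty": 0.0009,"tz": 0,"spin": 0}
    - {"tx": 0.002,"ty": 0.0012,"tz": 0,"spin": 0}
    - {"tx": 0.0025,"ty": 0.0015,"tz": 0,"spin": 0}
    - {"tx": 0.003,"ty": 0.0018,"tz": 0,"spin": 0}
    - {"tx": 0.003,"ty": 0.0018,"tz": 0,"spin": 0}
    - {"tx": 0.003,"ty": 0.0018,"tz": 0,"spin": 0}

```text
t: 13.1
ee_pos: [497.8, 200.9, 50.5]
orientation: [3.018, 0.87, -0.005]
ft_force: [-8.2, -2.3, 3.3]
width: 88.1
grasp_force: 4.4
```

Emit:
apply_moves:
  targets:
    - {"tx": 0.0005,"ty": 0.0003,"tz": 0,"spin": 0}
    - {"tx": 0.001,"ty": 0.0006,"tz": 0,"spin": 0}
    - {"tx": 0.001,"ty": 0.0006,"tz": 0,"spin": 0}
    - {"tx": 0.0015,"ty": 0.0009,"tz": 0,"spin": 0}
    - {"tx": 0.0015,"ty": 0.0009,"tz": 0,"spin": 0}
    - {"tx": 0.002,"ty": 0.0012,"tz": 0,"spin": 0}
    - {"tx": 0.002,"ty": 0.0012,"tz": 0,"spin": 0}
    - {"tx": 0.002,"ty": 0.0012,"tz": 0,"spin": 0}

```text
t: 13.9
ee_pos: [497.8, 200.9, 50.4]
orientation: [3.017, 0.871, -0.012]
ft_force: [-13.1, -6.9, 9.9]
width: 87.7
grasp_force: 8.1
```

```bash
python3 - <<'E'
from h import *
o=ctrl.get_obs(); print(o["t"],o["ee_pos"],o["ft_force"],o["moment"])
S=ctrl.get_image("scene")[210:310,165:345,::-1]; T=ctrl.get_image("top")[150:300,180:350,::-1]
a=cv2.resize(S,(720,400),interpolation=3)[:, :400*2]
cv2.imwrite("pics/a3.png",np.vstack([cv2.resize(S,(520,289),interpolation=3),cv2.resize(T,(520,310)[:2],interpolation=3)]))
E
```

```text
13.9 [497.80009652 200.9373405   50.40119288] [-13.06425325  -6.91784886   9.93374322] [-0.80044494  2.1711058   0.70207622]
```

View pics/a3.png

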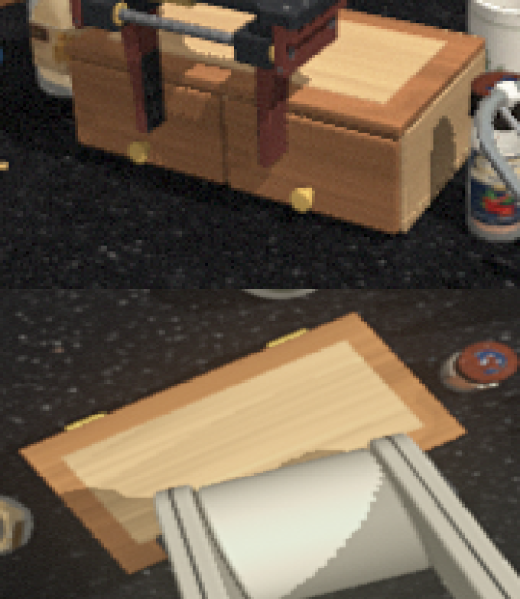

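Both drawers look shut and the lid looks flush. To allow for a small yaw error, I'll press each drawer in turn with a small spin.

Emit:
apply_moves:
  targets:
    - {"tx": 0,"ty": 0,"tz": 0,"spin": 1.5}
    - {"tx": 0,"ty": 0,"tz": 0,"spin": 3}
    - {"tx": 0,"ty": 0,"tz": 0,"spin": 4}
    - {"tx": 0,"ty": 0,"tz": 0,"spin": 4}
    - {"tx": 0,"ty": 0,"tz": 0,"spin": 4}
    - {"tx": 0,"ty": 0,"tz": 0,"spin": 4}
    - {"tx": 0,"ty": 0,"tz": 0,"spin": 4}
    - {"tx": 0,"ty": 0,"tz": 0,"spin": 4}

```text
t: 14.8
ee_pos: [496.5, 199.2, 50.3]
orientation: [2.986, 0.969, -0.017]
ft_force: [-17.5, -15.5, 15.6]
width: 87.7
grasp_force: 12.0
```

Emit:
apply_moves:
  targets:
    - {"tx": 0,"ty": 0,"tz": 0,"spin": -1.5}
    - {"tx": 0,"ty": 0,"tz": 0,"spin": -3}
    - {"tx": 0,"ty": 0,"tz": 0,"spin": -4.5}
    - {"tx": 0,"ty": 0,"tz": 0,"spin": -6}
    - {"tx": 0,"ty": 0,"tz": 0,"spin": -7}
    - {"tx": 0,"ty": 0,"tz": 0,"spin": -8}
    - {"tx": 0,"ty": 0,"tz": 0,"spin": -8}
    - {"tx": 0,"ty": 0,"tz": 0,"spin": -8}

```text
t: 15.6
ee_pos: [494.5, 199.8, 50.1]
orientation: [3.043, 0.768, -0.022]
ft_force: [-22.9, -11.5, 19.1]
width: 87.9
grasp_force: 13.2
```

Emit:
apply_moves:
  targets:
    - {"tx": -0.005,"ty": -0.003,"tz": 0,"spin": 0}
    - {"tx": -0.012,"ty": -0.0075,"tz": 0,"spin": 0}
    - {"tx": -0.025,"ty": -0.016,"tz": 0,"spin": 0}
    - {"tx": -0.045,"ty": -0.028,"tz": 0,"spin": 2}
    - {"tx": -0.06,"ty": -0.038,"tz": 0.03,"spin": 4}
    - {"tx": -0.06,"ty": -0.05,"tz": 0.07,"spin": 4}
    - {"tx": -0.06,"ty": -0.09,"tz": 0.11,"spin": 4}
    - {"tx": -0.06,"ty": -0.13,"tz": 0.14,"spin": 4}

```text
t: 16.4
ee_pos: [443.2, 77.6, 189.3]
orientation: [3.017, 0.872, 0.009]
ft_force: [0.6, 1.0, -0.3]
width: 87.5
grasp_force: 0.0
```

Emit:
apply_moves:
  targets:
    - {"tx": 0,"ty": -0.045,"tz": 0.02,"spin": 0}
    - {"tx": 0,"ty": -0.09,"tz": 0.03,"spin": 0}
    - {"tx": 0,"ty": -0.13,"tz": 0.03,"spin": 0}
    - {"tx": 0,"ty": -0.17,"tz": 0.03,"spin": 0}
    - {"tx": 0,"ty": -0.2,"tz": 0.03,"spin": 0}
    - {"tx": 0,"ty": -0.2,"tz": 0.03,"spin": 0}
    - {"tx": 0,"ty": -0.2,"tz": 0.03,"spin": 0}
    - {"tx": 0,"ty": -0.2,"tz": 0.03,"spin": 0}

```text
t: 17.2
ee_pos: [441.7, -121.5, 216.9]
orientation: [3.019, 0.869, 0.002]
ft_force: [-0.6, -0.1, -0.4]
width: 87.7
grasp_force: 0.0
```

```bash
python3 - <<'E'
from h import *
o=ctrl.get_obs(); print(o["t"],o["ee_pos"],o["ft_force"])
S=ctrl.get_image("scene")[200:310,165:345,::-1]; T=ctrl.get_image("top")[150:300,170:350,::-1]
cv2.imwrite("pics/a4.png",np.vstack([cv2.resize(S,(460,281),interpolation=3),cv2.resize(T,(383,319),interpolation=3)[:, :].copy() if 0 else cv2.resize(T,(460,318),interpolation=3)]))
E
```

```text
17.2 [ 441.65197491 -121.54634738  216.89750438] [-0.55587489 -0.05348934 -0.35529864]
```

View pics/a4.png

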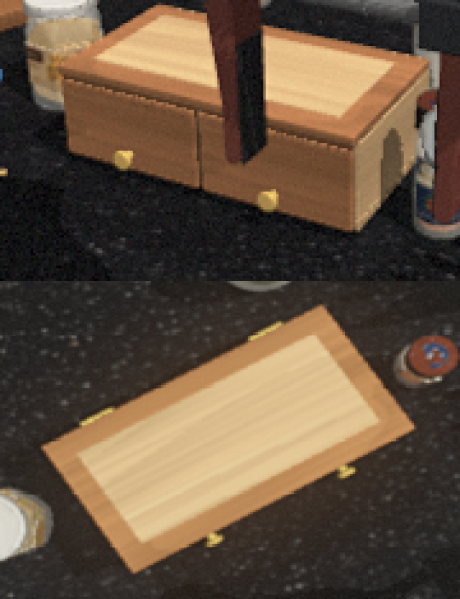

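The picture shows the lid flush, both drawers home with their knobs equally far out ((213,540) and (346,471)), and the jars beside the chest standing. The robot is clear of everything, so I'm handing in.

```bash
python3 -c "
from workcell import ctrl
print(ctrl.close_job())"
```

```text
the job is handed in; nothing more can be done
None
```

The job is handed in at about 17 s of the 48 s: the last pictures show the lid flush, both drawers home and the two jars by the chest standing; the mug, tumbler and tin were never approached but were out of that last crop, and no verdict came back.

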